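Snuff lid home on the tabletop burner with a lid lifter

ROBOT

A 6-joint arm with a two-finger parallel gripper is mounted at the origin on the work surface. World frame = base frame: x ahead of the robot, y to its left, z up, the work surface at z = 0. Lengths are in m, angles in rad, forces in N, time in s.
With the tool pointing down it reaches from about 0.275 to 1 m from the base axis. Payload 8.4 kg.
Tool frame: the origin (TCP) lies at the very end of the fingers, on their centre line; the grasp point (between the pads) lies 19 mm behind it; z points along the fingers, y is the line along which they close (so a half turn about z gives the same grasp; the last joint's range is limited). The gripper opens to 85 mm and grips with 20 to 120 N. Pads are 22 mm wide; open, the fingers measure 114 mm over their backs; the gripper's body (76 mm by 85 mm) begins 54 mm behind the grasp point. The pads swing forward as they close: fully open they stand 13 mm farther back than shut.
Start: joints at [1.122, 0.353, 1.633, -0, 1.155, -0.002], TCP at [0.27, 0.564, 0.231] pointing down, gripper open.
Joint ranges: [-2.63, 2.63], [-0.92, 2.1], [0.06, 2.66], [-1.3, 4.44], [0, 2.69], [-3.02, 3.02]. Speed limits (rad/s): [2.22, 2.22, 2.79, 3.14, 3.14, 3.14].

INTERFACE

Orientations are given as a 3x3 rotation matrix whose columns are the frame's x, y, z axes.
In Python, from bench import * gives the robot as it stands. The module is installed in compiled form; this text tells all that it offers.
- The arm moves only by the tool send_rows, never from a script. Its argument "steps" is text: rows parted by semicolons, each of 5 numbers parted by spaces: the gripper command: -1 is fully open, 1 is shut, values between are in proportion, then the shift along the tool's x, y, z in cm, then the turn about the tool's z in rad. In form: grip tx ty tz roll; .... A call has exactly 10 rows; each row shifts and turns the commanded pose from where the row before left it, along the tool's axes as they then stand; what a row does not reach is not made up. A row lasts 1/8 s, in which the tool goes at most 62.5 mm and 10.7 degrees, less where a joint would pass 70% of its speed; a pose out of reach is approached as far as the arm can. A call with a gripper value outside its range is refused whole. The fingers move at their own pace and stop on an object; "squeeze" is the grip in N (left out, the last holds). Time passes only in rows, so rows that do not move let the fingers close, or fill a call up. It gives the time, the measured TCP pose, the force, the opening and the grip force at its end, in the units of the state.
- state(): the state, without advancing time (a new reading comes with each control period).
- grab_frame(name): name is "scene" or "top" or "wrist"; returns a dict with "image" (420x560x3 uint8, red, green, blue), "camera_matrix" (3x3 intrinsics, pixels), "position" and "attitude" of the camera in the world; the wrist camera has in their place "mount" (4x4, takes a point from camera to tool coordinates, whose origin is the TCP and whose axes are the flange's). Camera axes: x right, y down, z forward; pixel columns grow to the right and rows downward; lengths in m; the calibration is good to about 2 mm. A picture is of the moment at which its call begins: read the wrist's pose just before it. There is no depth.
- job_done(): hands the job in; it is judged then, once.
The state is a dict: "t": time; "qpos": joint angles; "qvel": joint speeds; "joint_efforts": joint torques, N m; "position": TCP position; "eef_rot": TCP orientation; "wrist_force": force on the tool from outside, world axes, zero at the start; "moment": the same for the moment, N m; "finger_gap": opening from 0.0 (shut) to 1.0 (fully open); "grasp_force": force on a finger pad.
Only numpy, scipy, OpenCV 4.12 (cv2) and the standard library are available. Lean on these libraries where they do the work, as an engineer would, in place of code of your own. Each camera call takes 0.05 s, during which the arm holds its last target. There are 200 camera calls.

TASK

The flame on the den's tabletop burner is out, but its steel snuffer lid, waiting on the glass coaster, is still far too hot to touch. Take the lid lifter from its holder, hook the lid by its loop, carry it level and steadily to the burner, set it into the mouth and press it down with the lifter, firmly but gently, until the spring clips snap over, bearing down on it for a moment to be sure that it sits fully home; then hang the lifter back in its holder. Touch the lid with nothing but the lifter, do not drop it or set it on the bare shelf, and leave everything else as it is.

Things in the scene. Friction and masses are not known exactly. Their poses are not given: they have to be found in the camera images.
- lid: Round steel snuffer lid, 0.22 to 0.31 kg, on the coaster at the start. Origin: centre of the plug's underside, z up. Plug 20 mm deep: foot 69 mm across, tapering out over 7.5 mm to a 76 mm bead that ends 12.5 mm up, above it a groove 73 mm across. Flange 96 mm across, z = 20 to 24 mm. It hangs level when hooked within a few mm of the peak of its loop.
- lid_loop (a point): Peak of the lid's fixed loop handle: centre of its 6 mm dark round bar, 60 mm above the lid's origin. The loop stands in the lid's y-z plane, legs at y = +-19 mm. The clear opening under the peak is 33 mm high (lid z = 24 to 57 mm) and 32 mm wide at the foot; a hook enters it along the lid's x, from either side.
- lifter: Lid lifter, 0.16 kg, hanging upright in its holder. Origin on its axis at the underside of its collar, z up the handle. Steel collar 26 mm across, z = 0 to 5 mm; black handle 20 (x) by 18 mm (y), z = 5 to 90. Below, a 6 mm rod goes straight down to z = -45, steps back to x = -17 mm, goes down to z = -92 and forward again as the hook.
- lifter_grip (a point): point on the lifter's axis to grip, 52 mm above its origin; pinch the two faces that look to its +-y, fingers pointing down
- lifter_hook (a point): Bar centre at the bottom of the lifter's hook, on the handle's axis, 106 mm below the lifter's origin; underside of the hook at -109 mm. The hook is open upwards, in the lifter's x-z plane: tip at x = +14 mm, its top at z = -91 mm; back rod at x = -17 mm. It goes under a loop by moving along its own +x. A loop bar it carries lies 6 to 9 mm above this point, within 9 mm of the axis along x.
- burner: Tabletop ethanol burner, fixed: concrete block 150 by 150 mm, 75 mm high, with an inset steel plate whose top is 76 mm up. Origin under its centre. In the plate a round mouth 79 mm across, 34 mm deep; the lid's plug fits it with 1.5 mm to spare all round and its taper finds it from about 4 mm off. Fully home, the lid's flange lies on the plate and its origin is 56 mm above the burner's.
- burner_mouth (a point): Centre of the mouth at the plate's top. Four spring clips in its wall, 7 mm down, stop the lid 8 to 10 mm proud under its own weight. Pushed down at the middle of its top (by the hook's underside, inside the loop) it needs 6 to 13 N at 8 to 3 mm proud, then 1 to 5 N; the clips draw it home over the last mm. Then bear down on it briefly with 10 to 15 N; above 24 N the thin cup is damaged.
- coaster: round glass coaster, fixed, 104 mm across, 8 mm thick, origin under its centre; the lid starts on it
- holder: Steel clip holder for the lifter, fixed. Origin under the seat. Base 100 by 90 mm, a post behind (+x), on top a level fork, upper face at z = 125 mm, nothing above. Its slot, 14 mm wide, runs along x, open to -x. The lifter hangs with its rod in the slot, collar on the fork, its +x along the holder's: lift it 12 mm, draw it out along the holder's -x; the reverse to hang it back.
- holder_seat (a point): centre of the lifter's place on the fork, at the fork's upper face; the slot's closed end is 8 mm behind it (+x); two lips at the fork's front ends, 22 to 27 mm in front of it, stand 5 mm above the fork
- lens: bystander: black wide zoom lens standing on its mount, 84 mm across, 92 mm high, loose; origin under its centre
- body_cap: bystander: orange silicone body cap, 58 mm across, 9 mm high, loose; origin under its centre
- fuel: bystander: closed white fuel bottle, 66 mm across, 170 mm high, loose; origin under its centre
- mug: bystander: blue mug, 80 mm across, 90 mm high, loose; origin under its centre
- remote: bystander: black remote control 150 by 42 by 16 mm, lying loose; origin under its centre
- organizer_drawer0_handle (a point): bystander: knob of the top drawer of a fixed white plastic organizer (body 200 by 190 mm, 130 mm high, behind the knob towards the robot); the drawer stands open by 50 to 100 mm towards +x; leave it so
Mind the look-alikes: they are no part of the job. Leave any purple or turquoise look-alike of the lid alone.

How it is judged:
On the way, in this order (a step that is already met when the one before it is completed fails the run):
1. the lid hangs from the lifter, level (within 11 degrees) and at least 15 mm clear of the coaster (z of lid in the frame of coaster above 0.023 m and contact force between lifter and lid above 1 N and contact force between lid and coaster below 0.05 N and angle between lid's own z axis and vertical below 0.2 rad), for 0.3 s.
2. the lid is fully home in the burner's mouth and the lifter bears down on it with more than 5 N (z of lid in the frame of burner below 0.0575 m and horizontal distance between lid and burner below 0.003 m and angle between lid's own z axis and vertical below 0.035 rad and contact force between lifter and lid above 5 N), for 0.1 s.
At the end, for the whole second after the job is handed in: The lid sits level in the burner's mouth, its flange within 1.5 mm of the plate and its centre within 3 mm of the mouth's; the lifter hangs upright (within 6 degrees) by its collar in the holder's fork, within 9 mm of the seat and 3 mm of its height; both at rest (z of lid in the frame of burner below 0.0575 m and horizontal distance between lid and burner below 0.003 m and angle between lid's own z axis and vertical below 0.035 rad and horizontal distance between lifter and holder_seat below 0.009 m and z of lifter in the frame of holder_seat between -0.003 and 0.003 m and angle between lifter's own z axis and vertical below 0.1 rad and contact force between lifter and holder above 0.5 N and linear speed of each of lifter, lid below 0.02 m/s); the robot touches nothing.
It fails at once if the hot lid is touched by the fingers or the arm, or touches the bare shelf (contact force between any of the fingers, the arm and lid above 0.2 N or height (world z) of lid below 0.004 m).
It fails at once if the lid loses its balance: tilted by more than 17 degrees (angle between lid's own z axis and vertical above 0.3 rad).
It fails at once if the lid is dropped or swung: it moves faster than 0.6 m/s (linear speed of lid above 0.6 m/s).
It fails at once if the lifter presses or pulls on the lid with more than 24 N (contact force between lifter and lid above 24 N).
It fails at once if a bystander or the organizer's drawer is moved by more than 10 mm (distance of any of lens, body_cap, fuel, mug, remote, organizer_drawer0_handle from where it was at the start of the episode above 0.01 m).
It also fails if it takes over 72 s, if anything falls off the work surface, if the arm or the gripper's body presses on something with over 40 N, if the wrist force passes 120 N, or if a joint passes its speed limit or range.

## Working session

There is one attempt and no reset: what is moved stays moved. The work goes in short steps, Python scripts to look and compute and a tool call to move; the robot and the scene stay as the last step left them, time stands still between calls to the robot, and variables do not carry over. Pictures are saved under pics/ and viewed, at most 10 in all, crops included, and the job is handed in when it is done.

Besides the shell and the picture viewer there is one more tool, called after "Emit:" as a command line: name --argument value ..., lists and objects as JSON in quotes. send_rows: Moves the arm, as the interface text tells. Its arguments: {"type":"object","properties":{"steps":{"type":"string"},"squeeze":{"type":"number"}},"required":["steps"]}

```bash
mkdir -p pics; python3 - <<'E'
from bench import *
import cv2,pickle,numpy as np
s=state();print({k:np.round(v,3).tolist() for k,v in s.items()})
for n in("scene","top"):
    f=grab_frame(n);pickle.dump(f,open(n+".pkl","wb"))
    cv2.imwrite(f"pics/{n}0.png",f["image"][:,:,::-1]);print(n,f["camera_matrix"],f["position"],f["attitude"])
E
```

```text
{'t': 0.0, 'qpos': [1.122, 0.354, 1.634, -0.0, 1.155, -0.002], 'qvel': [-0.0, -0.001, -0.002, 0.001, 0.001, -0.0], 'joint_efforts': [0.002, -60.525, -34.207, 0.0, 0.009, 0.0], 'position': [0.27, 0.563, 0.231], 'eef_rot': [[-0.902, 0.432, -0.001], [0.432, 0.902, -0.001], [0.0, -0.001, -1.0]], 'wrist_force': [-0.28, 0.109, 0.018], 'moment': [0.031, -0.013, -0.001], 'grasp_force': 0.0, 'finger_gap': 1.003}
scene [[482.00344753   0.         276.04021497]
 [  0.         482.00344753 210.74922784]
 [  0.           0.           1.        ]] [ 1.47830073 -0.23974078  0.93729918] [[ 0.33183578  0.61052697 -0.71912574]
 [ 0.94333439 -0.21291401  0.25453457]
 [ 0.00228828 -0.76283972 -0.64658357]]
top [[456.73003152   0.         283.78935624]
 [  0.         456.73003152 207.19255814]
 [  0.           0.           1.        ]] [0.44587318 0.06356743 1.3012429 ] [[-0.02465201 -0.99387632  0.10771324]
 [-0.9996954   0.02438191 -0.00382395]
 [ 0.00117428 -0.1077747  -0.99417465]]
```

View pics/scene0.png

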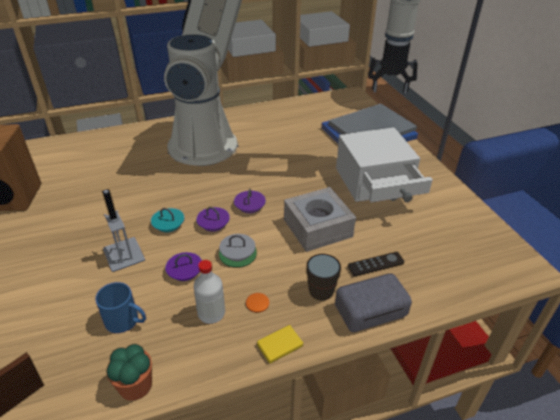

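View pics/top0.png

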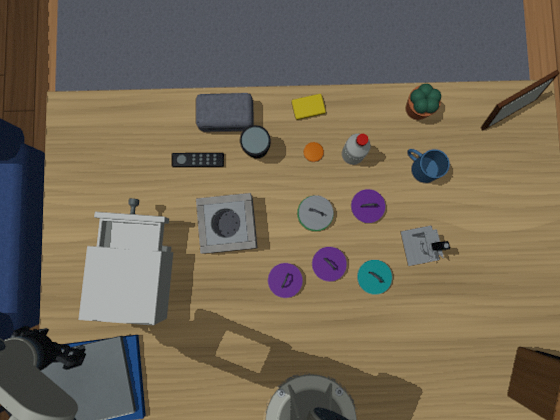

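Candidates for the lid: grey steel lid on the coaster, scene (237,248) / top (317,212). Look-alikes are purple at scene (184,266), (212,219), (250,202) and turquoise at (167,220). I choose the grey one. The lifter's black handle is at scene (110,205) / top (440,246), and the burner is at scene (319,212) / top (226,222). Next, a close crop to check.

```bash
cat > h.py <<'E'
import numpy as np,cv2,pickle
def ray(f,u,v):
    d=np.linalg.solve(f["camera_matrix"],[u,v,1.]); R=np.array(f["attitude"]); return np.array(f["position"]),R@d
def at(f,u,v,z):
    p,d=ray(f,u,v); return p+d*(z-p[2])/d[2]
def tri(obs):
    A=np.zeros((3,3));b=np.zeros(3);L=[]
    for f,u,v in obs:
        p,d=ray(f,u,v);d=d/np.linalg.norm(d);M=np.eye(3)-np.outer(d,d);A+=M;b+=M@p;L.append((p,M))
    x=np.linalg.solve(A,b);return x,[float(np.linalg.norm(M@(x-p))) for p,M in L]
def proj(f,P):
    c=np.array(f["attitude"]).T@(np.array(P)-f["position"]);q=f["camera_matrix"]@c;return q[:2]/q[2]
def snap(name):
    from bench import state,grab_frame
    s=state();f=grab_frame("wrist");m=np.array(f["mount"]);R=np.array(s["eef_rot"])
    f["position"]=np.array(s["position"])+R@m[:3,3];f["attitude"]=R@m[:3,:3];f["s"]=s
    pickle.dump(f,open(name+".pkl","wb"));return f
def load(n): return pickle.load(open(n+".pkl","rb"))
def tiles(spec,out):
    # spec: (frame name,u0,v0,w) -> 400x300 tiles
    T=[]
    for n,u,v,w in spec:
        h=int(w*.75);T.append(cv2.resize(load(n)["image"][v:v+h,u:u+w,::-1],(400,300),interpolation=cv2.INTER_CUBIC))
    cv2.imwrite(out,np.vstack([np.hstack(T[i:i+2]) for i in range(0,len(T),2)]))
E
python3 - <<'E'
from h import *
tiles([("scene",65,180,134),("scene",205,220,67),("top",395,220,67),("top",284,187,67)],"pics/crop1.png")
S,T=load("scene"),load("top")
print("lid flange",at(S,237,246,.03),at(T,317,211,.03))
print("mouth",at(S,319,208,.076),at(T,226,222,.076))
print("handle top",at(S,107,192,.215),at(T,448,246,.215), tri([(S,107,192),(T,448,246)]))
E
```

```text
lid flange [ 0.57255836 -0.02981073  0.03      ] [ 0.57061679 -0.03393298  0.03      ]
mouth [0.5485786  0.21614532 0.076     ] [0.5424007  0.21516247 0.076     ]
handle top [ 0.47356871 -0.31927028  0.215     ] [ 0.46147216 -0.32762154  0.215     ] (array([ 0.46233903, -0.32462458,  0.2091258 ]), [0.004877060690958122, 0.004877060690957968])
```

View pics/crop1.png

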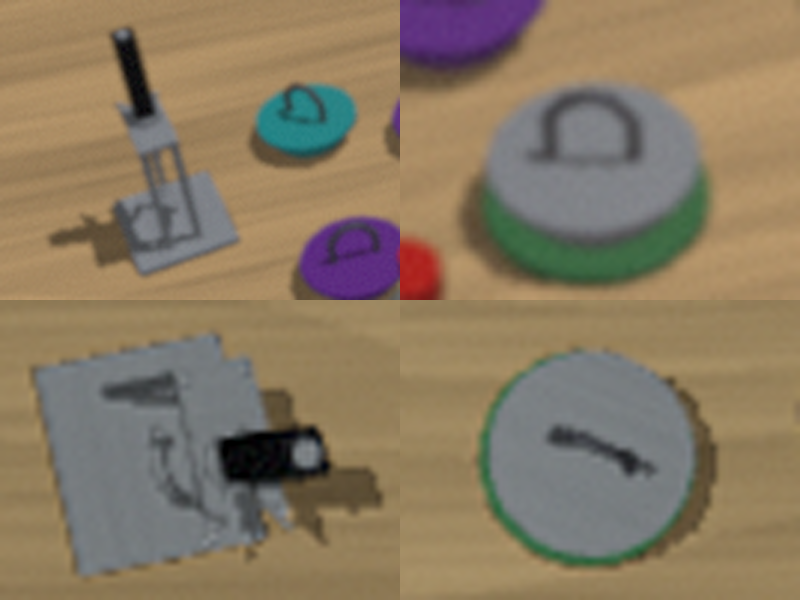

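Crop confirms it: the grey lid sits on the green glass coaster at scene (237,246), its dark loop roughly along image-right in the top view. The holder fork is at scene (113,218), with the black lifter handle above. I'll go near with the wrist camera.

```bash
cat >> h.py <<'E'
def to(p,xdir=None):
    "shift in tool cm from present pose, and roll to bring tool x to world heading xdir (deg)"
    from bench import state
    s=state();R=np.array(s["eef_rot"]);d=R.T@(np.array(p)-s["position"])*100
    h=np.degrees(np.arctan2(R[1,0],R[0,0]));out=None
    if xdir is not None: out=np.radians((h-xdir+180)%360-180)  # +roll about down = heading falls
    print("shift cm",np.round(d,2),"heading",round(h,2),"roll",out,"q6",round(float(s["qpos"][5]),3),"t",round(s["t"],2))
E
python3 - <<'E'
from h import *
f=snap("w0");print(np.round(f["mount"],3),np.round(f["camera_matrix"],1))
to([.48,-.15,.40],180)
E
```

```text
[[-0.001 -0.953 -0.304  0.077]
 [ 1.    -0.001 -0.     0.   ]
 [-0.    -0.304  0.953 -0.145]
 [ 0.     0.     0.     1.   ]] [[359.9   0.  281. ]
 [  0.  359.9 206.6]
 [  0.    0.    1. ]]
shift cm [-49.77 -55.27 -16.87] heading 154.4 roll -0.44680454267120157 q6 -0.002 t 0.15
```

Emit:
send_rows --steps "-1 -4 -4.4 -1.7 0;-1 -4 -4.4 -1.7 0;-1 -4 -4.4 -1.7 0;-1 -4 -4.4 -1.7 0;-1 -4 -4.4 -1.7 0;-1 -4 -4.4 -1.7 0;-1 -4 -4.4 -1.7 0;-1 -4 -4.4 -1.7 0;-1 -4 -4.4 -1.7 0;-1 -4 -4.4 -1.7 0"

```text
t: 1.4
position: [0.4407, -0.0079, 0.4019]
eef_rot: [[-0.902, 0.432, 0.001], [0.432, 0.902, 0.0], [-0.0, 0.0, -1.0]]
wrist_force: [0.7, -0.7, -0.3]
finger_gap: 0.996
grasp_force: 0.0
```

```bash
python3 - <<'E'
from h import *
f=snap("w1")
for n,P in [("lid",[.57,-.033,.03]),("mouth",[.545,.215,.076]),("holder",[.46,-.33,.12])]:print(n,proj(f,P))
to([.45,-.22,.40],180)
E
```

```text
lid [302.25098879 231.20615186]
mouth [468.51138481 151.62377168]
holder [ 68.00760247 277.07814068]
shift cm [ -9.59 -18.25   0.5 ] heading 154.23 roll -0.4497406273146924 q6 -1.152 t 1.45
```

Emit:
send_rows --steps "-1 -2.5 -4.7 0 0;-1 -2.5 -4.7 0 0;-1 -2.5 -4.7 0 0;-1 -2.1 -4.1 0 0;-1 0 0 0 0;-1 0 0 0 0;-1 0 0 0 0;-1 0 0 0 0;-1 0 0 0 0;-1 0 0 0 0"

```text
t: 2.7
position: [0.4487, -0.2113, 0.4014]
eef_rot: [[-0.902, 0.432, 0.0], [0.432, 0.902, -0.0], [-0.0, 0.0, -1.0]]
wrist_force: [0.3, 0.0, -0.0]
finger_gap: 0.997
grasp_force: 0.0
```

```bash
python3 - <<'E'
from h import *
f=snap("w2");print(f["position"])
for n,P in [("lid",[.57,-.033,.03]),("mouth",[.545,.215,.076]),("holder",[.46,-.33,.12])]:print(n,proj(f,P))
tiles([("w2",*(proj(f,[.46,-.33,.12])-[70,52]).astype(int),140),("w1",*(np.array([68,277])-[68,52]),140),
("w1",262,195,80),("w2",*(proj(f,[.57,-.033,.03])-[40,32]).astype(int),80)],"pics/crop2.png")
print((proj(f,[.46,-.33,.12])-[70,52]).astype(int),(proj(f,[.57,-.033,.03])-[40,32]).astype(int))
E
```

```text
[ 0.37907862 -0.17746459  0.54594314]
lid [426.82250704 170.63048044]
mouth [627.68524688  74.42210306]
holder [198.5486055  208.92962164]
[128 156] [386 138]
```

View pics/crop2.png

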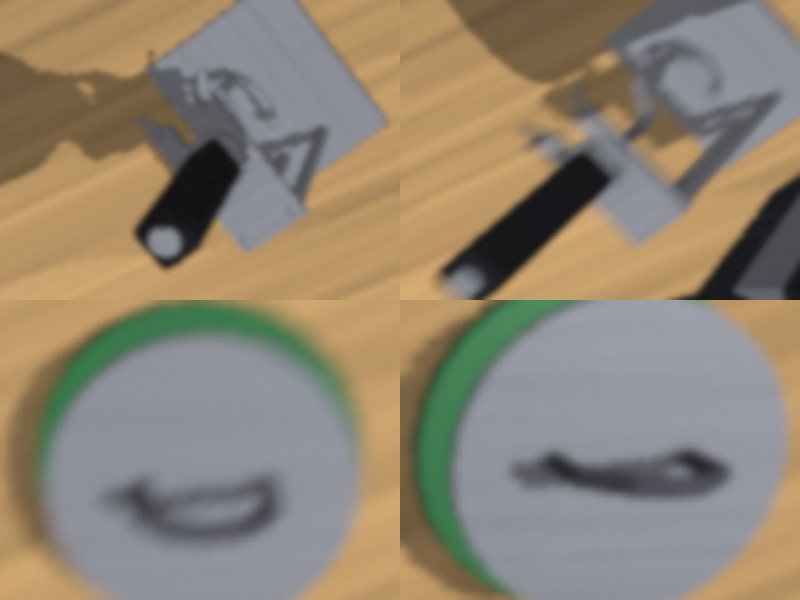

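Crop: the handle-top disc is at w2 (185.4,240.7), w1 (22.8,323), top (446.4,245.1). The fork's closed end and post lie toward the image lower right, so holder +x heads about 11° in the world. The loop lies about along the w2 image horizontal.

```bash
python3 - <<'E'
from h import *
S,T,A,B=[load(n) for n in("scene","top","w1","w2")]
o=[(A,22.8,323),(B,185.4,240.7),(T,446.4,245.1),(S,105.9,191)]
print("handle top",tri(o),tri(o[:2]))
c2=lambda n,x,y,u0,v0,w:(n,u0+x*w/400,v0+y*w/400)
# base corners / angle: top crop
c=lambda x,y:at(T,395+x*.1675,220+y*.1675,.006)
a,b,d=c(35,70),c(80,275),c(215,35)
for v in(a-b,a-d):print("base edge",np.linalg.norm(v),np.degrees(np.arctan2(v[1],v[0])))
w=lambda x,y,z:at(B,128+x*.35,156+y*.35,z)
e=w(305,210,.125);g=w(248,250,.125);v=e-g;print("fork back edge",e,g,np.linalg.norm(v),np.degrees(np.arctan2(v[1],v[0])))
v=w(388,125,.006)-w(295,0,.006);print("base edge w2",np.degrees(np.arctan2(v[1],v[0])))
# lid ellipse fits by grey colour
for n,f in(("T",T),("A",A),("B",B),("S",S)):
    P=proj(f,[.57,-.033,.032]);im=f["image"].astype(int);hsv=cv2.cvtColor(f["image"],cv2.COLOR_RGB2HSV)
    m=((hsv[...,1]<55)&(hsv[...,2]>50)).astype(np.uint8)
    r=45 if n in"AB" else 28
    k=np.zeros_like(m);cv2.circle(k,tuple(int(x) for x in P),r,1,-1);m&=k
    m=cv2.morphologyEx(m,cv2.MORPH_CLOSE,np.ones((7,7)))
    cs=max(cv2.findContours(m,0,1)[0],key=cv2.contourArea);el=cv2.fitEllipse(cv2.convexHull(cs))
    print(n,"lid ellipse",el,at(f,*el[0],.032))
    # dark loop pixels
    d=((im.sum(2)<280)&(hsv[...,1]<90)).astype(np.uint8);k2=np.zeros_like(m);cv2.ellipse(k2,(el[0],(el[1][0]*.75,el[1][1]*.75),el[2]),1,-1);ys,xs=np.nonzero(d&k2)
    if len(xs)>3:
        M=cv2.fitLine(np.c_[xs,ys].astype(np.float32),2,0,.01,.01).ravel();p0=at(f,M[2]-M[0]*8,M[3]-M[1]*8,.05);p1=at(f,M[2]+M[0]*8,M[3]+M[1]*8,.05);v=p1-p0
        print("  loop",len(xs),np.degrees(np.arctan2(v[1],v[0])),M[2:],xs.min(),xs.max())
print("loop T ends",at(T,284+155*.1675,187+135*.1675,.055),at(T,284+250*.1675,187+168*.1675,.055))
E
```

```text
handle top (array([ 0.46476545, -0.32383395,  0.21511612]), [0.002568439331745835, 0.0005447445564171513, 0.0010800960209932594, 0.0031754168739728987]) (array([ 0.46348598, -0.32177609,  0.22053868]), [0.0003305356795059181, 0.00033053567950591564])
base edge 0.09839555725985925 9.452544246326477
base edge 0.08773921897992122 99.53425642885385
fork back edge [ 0.5023124  -0.30075149  0.125     ] [ 0.50819405 -0.33248555  0.125     ] 0.03227452566011933 100.50015541966852
base edge w2 9.292680654887986
T lid ellipse ((315.8220520019531, 212.0302734375), (33.985172271728516, 34.77840805053711), 101.02454376220703) [ 0.56761161 -0.0303972   0.032     ]
  loop 49 -113.12666675811057 [316.89795 211.40816] 309 326
A lid ellipse ((302.04998779296875, 230.6260528564453), (58.499778747558594, 64.3267593383789), 76.7963638305664) [ 0.56822827 -0.0326514   0.032     ]
  loop 76 61.90470765610082 [300.21054 236.57895] 287 316
B lid ellipse ((429.316162109375, 168.35336303710938), (62.254112243652344, 70.60091400146484), 50.864139556884766) [ 0.56761799 -0.02921945  0.032     ]
  loop 187 63.58794549633838 [432.3048 172.6524] 412 450
S lid ellipse ((237.0038604736328, 246.69825744628906), (26.850980758666992, 36.02803039550781), 85.71770477294922) [ 0.57711552 -0.03098955  0.032     ]
  loop 44 75.41139838031884 [235.72728 241.31818] 228 244
loop T ends [ 0.57246046 -0.01283857  0.055     ] [ 0.55617397 -0.05595522  0.055     ]
```

```bash
python3 - <<'E'
from h import *
to([.4647,-.3235,.26],189.6)
E
```

```text
shift cm [-6.29 -9.42 14.13] heading 154.42 roll -0.6140293072999372 q6 -1.568 t 2.75
```

Emit:
send_rows --steps "-1 -1.6 -2.4 3.5 0;-1 -1.6 -2.4 3.5 0;-1 -1.6 -2.4 3.5 0;-1 -1.5 -2.2 3.6 0;-1 0 0 0 -0.154;-1 0 0 0 -0.154;-1 0 0 0 -0.153;-1 0 0 0 -0.153;-1 0 0 0 0;-1 0 0 0 0"

```text
t: 4.0
position: [0.4648, -0.3236, 0.2603]
eef_rot: [[-0.987, -0.163, -0.0], [-0.163, 0.987, 0.0], [0.0, 0.0, -1.0]]
wrist_force: [-0.2, -0.4, 0.6]
finger_gap: 0.995
grasp_force: 0.0
```

```bash
python3 - <<'E'
from h import *
f=snap("w3")
for P in([.4647,-.3235,.215],[.4647,-.3235,.13]):print(proj(f,P))
cv2.imwrite("pics/w3.png",f["image"][:,:,::-1]);to([.4647,-.3235,.158],189.6)
E
```

```text
[280.99879774 234.26846603]
[280.95378916 193.81164337]
shift cm [1.000e-02 1.000e-02 1.023e+01] heading -170.58 roll -0.0030849972747683902 q6 -2.346 t 4.05
```

View pics/w3.png

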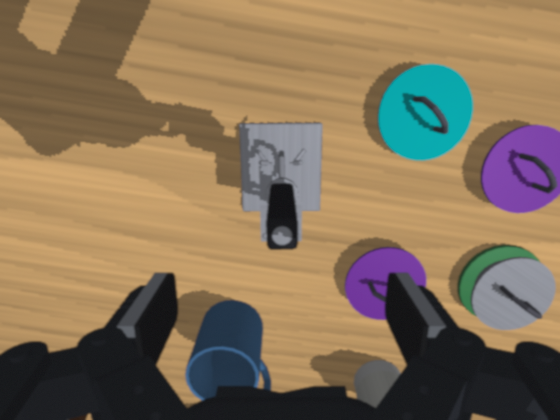

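The wrist view shows the handle-top disc at (282,236), predicted (281,234), and the holder base square to the image; nothing near the fingers. Descending and gripping.

Emit:
send_rows --steps "-1 -0.1 0 2.5 0;-1 0 0 2.5 0;-1 0 0 2.5 0;-1 0 0 2.7 0;-1 0 0 0 0;0 0 0 0 0;0.4 0 0 0 0;1 0 0 0 0;1 0 0 0 0;1 0 0 0 0" --squeeze 60

```text
t: 5.3
position: [0.466, -0.3235, 0.159]
eef_rot: [[-0.986, -0.166, 0.001], [-0.166, 0.986, -0.0], [-0.001, -0.0, -1.0]]
wrist_force: [-0.2, 1.0, 6.2]
finger_gap: 0.203
grasp_force: 58.4
```

Emit:
send_rows --steps "1 0 0 -0.5 0;1 0 0 -0.5 0;1 0 0 -0.5 0;1 1 0 0 0;1 1.5 0 0 0;1 2 0 0 0;1 2 0 0 0;1 2 0 0 0;1 0 0 -2 0;1 0 0 -3 0"

```text
t: 6.55
position: [0.3802, -0.3374, 0.2232]
eef_rot: [[-0.986, -0.166, -0.001], [-0.166, 0.986, 0.001], [0.001, 0.002, -1.0]]
wrist_force: [-0.0, -0.0, -1.0]
finger_gap: 0.201
grasp_force: 58.7
```

```bash
python3 - <<'E'
from h import *
s=__import__("bench").state();print(s["wrist_force"],s["finger_gap"])
h=-25 # lid x heading; approach 55 mm behind
u=np.array([np.cos(np.radians(h)),np.sin(np.radians(h)),0])
to(np.array([.568,-.031,.26])-.09*u,h+180)
print(np.array([.568,-.031,.26])-.09*u)
E
```

```text
[-0.03649032 -0.01346608 -0.96685723] 0.20099418621870196
shift cm [-16.17  32.22  -3.65] heading -170.47 roll 0.602658171059798 q6 -2.466 t 6.55
[0.4864323  0.00703564 0.26      ]
```

Emit:
send_rows --steps "1 -2.7 5.4 -0.6 0;1 -2.7 5.4 -0.6 0;1 -2.7 5.4 -0.6 0;1 -2.7 5.4 -0.6 0;1 -2.7 5.3 -0.6 0;1 -2.7 5.3 -0.6 0;1 0 0 0 0.15;1 0 0 0 0.15;1 0 0 0 0.15;1 0 0 0 0.15"

```text
t: 7.8
position: [0.4875, 0.0063, 0.2592]
eef_rot: [[-0.906, 0.424, -0.0], [0.424, 0.906, -0.0], [-0.0, -0.0, -1.0]]
wrist_force: [0.5, 0.5, -1.7]
finger_gap: 0.208
grasp_force: 59.6
```

Emit:
send_rows --steps "1 0 0 0 0;1 0 0 0 0;1 0 0 0 0;1 0 0 0 0;1 0 0 0 0;1 0 0 0 0;1 0 0 0 0;1 0 0 0 0;1 0 0 0 0;1 0 0 0 0"

```text
t: 9.05
position: [0.4881, 0.0069, 0.2593]
eef_rot: [[-0.908, 0.419, -0.0], [0.419, 0.908, 0.0], [0.0, -0.0, -1.0]]
wrist_force: [0.0, -1.1, -1.2]
finger_gap: 0.201
grasp_force: 59.6
```

```bash
python3 - <<'E'
from h import *
f=snap("w4");cv2.imwrite("pics/w4.png",f["image"][:,:,::-1])
print(proj(f,[.568,-.031,.068]),proj(f,[.568,-.031,.032]));to([.568,-.031,.2],155)
E
```

```text
[279.76439697 260.87290961] [279.85901788 246.54273681]
shift cm [-8.84 -0.09  5.93] heading 155.2 roll 0.003509865815942957 q6 -1.127 t 9.1
```

View pics/w4.png

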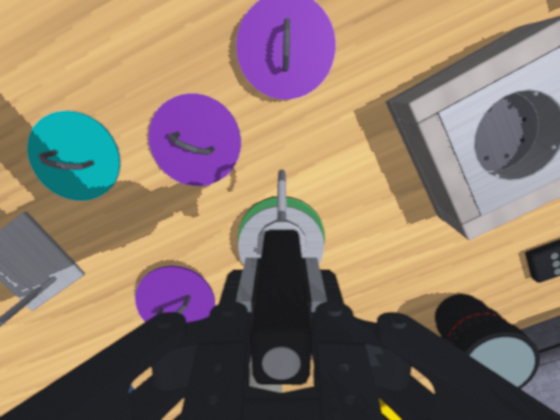

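The handle hides the loop from here; the lid disc is centred at u≈281 (predicted 280), so sideways is good. I'll fit loop position and yaw from the earlier views.

```bash
python3 - <<'E'
from h import *
from scipy.optimize import least_squares
t=np.linspace(0,np.pi,25);L=np.r_[[[19,z] for z in np.linspace(24,41,6)],np.c_[19*np.cos(t),41+19*np.sin(t)],[[-19,z] for z in np.linspace(24,41,6)]]/1000
def pts(x,y,a):return np.c_[x-np.sin(a)*L[:,0],y+np.cos(a)*L[:,0],L[:,1]+.008]
V=[]
for n in("w1","w2","w3","top","scene"):
    f=load(n);im=f["image"].astype(int);P=proj(f,[.568,-.031,.05]);r=30 if n[0]=="w" else 18
    m=((im.sum(2)<330)&(im.max(2)-im.min(2)<45)).astype(np.uint8);k=np.zeros_like(m);cv2.circle(k,tuple(int(v) for v in P),r,1,-1);m&=k
    ys,xs=np.nonzero(m);V.append((n,f,np.c_[xs,ys]));print(n,len(xs))
def res(p,vs):
    o=[]
    for n,f,q in vs:
        m=np.array([proj(f,X) for X in pts(*p)]);D=np.linalg.norm(q[:,None]-m[None],axis=2)
        s=(1 if n[0]=="w" else 1.8)
        o+=[D.min(1)*s/np.sqrt(len(q)),D.min(0)*s/np.sqrt(len(m))]
    return np.concatenate(o)
for vs in(V,V[:3],V[:4],[V[1]],[V[2]]):
    r=least_squares(res,[.568,-.031,np.radians(-25)],args=(vs,),loss="soft_l1",diff_step=1e-3);print([v[0] for v in vs],r.x[:2],np.degrees(r.x[2]),r.cost)
E
```

```text
w1 210
w2 257
w3 388
top 116
scene 125
['w1', 'w2', 'w3', 'top', 'scene'] [ 0.56815167 -0.03268073] -22.32139729168703 96.33141664155347
['w1', 'w2', 'w3'] [ 0.56762868 -0.03270825] -22.498899398824932 8.425440646828472
['w1', 'w2', 'w3', 'top'] [ 0.56793541 -0.03348975] -22.270551115733472 73.0567239465133
['w2'] [ 0.56726053 -0.03190118] -22.724350823262835 2.3722805956782618
['w3'] [ 0.56878043 -0.03084422] -21.063897370726718 2.195913604181543
```

```bash
python3 - <<'E'
from h import *
to([.5126,-.009,.183],157.5)
E
```

```text
shift cm [-2.89 -0.42  7.63] heading 155.2 roll -0.040123365483915284 q6 -1.127 t 9.1
```

Emit:
send_rows --steps "1 -0.5 -0.1 1.5 0;1 -0.6 -0.1 1.5 0;1 -0.6 -0.1 1.5 0;1 -0.6 -0.1 1.5 0;1 -0.6 0 1.6 0;1 0 0 0 -0.04;1 0 0 0 0;1 0 0 0 0;1 0 0 0 0;1 0 0 0 0"

```text
t: 10.35
position: [0.5128, -0.0089, 0.1834]
eef_rot: [[-0.924, 0.383, 0.0], [0.383, 0.924, -0.0], [-0.0, 0.0, -1.0]]
wrist_force: [0.4, 0.5, -1.9]
finger_gap: 0.201
grasp_force: 59.5
```

```bash
python3 - <<'E'
from h import *
from bench import grab_frame
to([.568,-.032,.183],157.5)
for n in("scene","top"):pickle.dump(grab_frame(n),open(n+"5.pkl","wb"))
f=snap("w5")
S=load("scene5");p=proj(S,[.55,-.02,.06]).astype(int)
tiles([("scene5",p[0]-40,p[1]-35,80),("top5",284,187,67),("w5",160,150,240),("scene5",p[0]-80,p[1]-90,160)],"pics/c5.png")
print("hook bar",proj(S,[.5126,-.009,.044]),"lid loop",proj(S,[.568,-.032,.068]),p-[40,35])
E
```

```text
shift cm [-5.98 -0.02  0.05] heading 157.49 roll -0.0002587160864736819 q6 -1.198 t 10.35
hook bar [238.07042197 226.22575439] lid loop [235.00277283 234.72155281] [197 196]
```

View pics/c5.png

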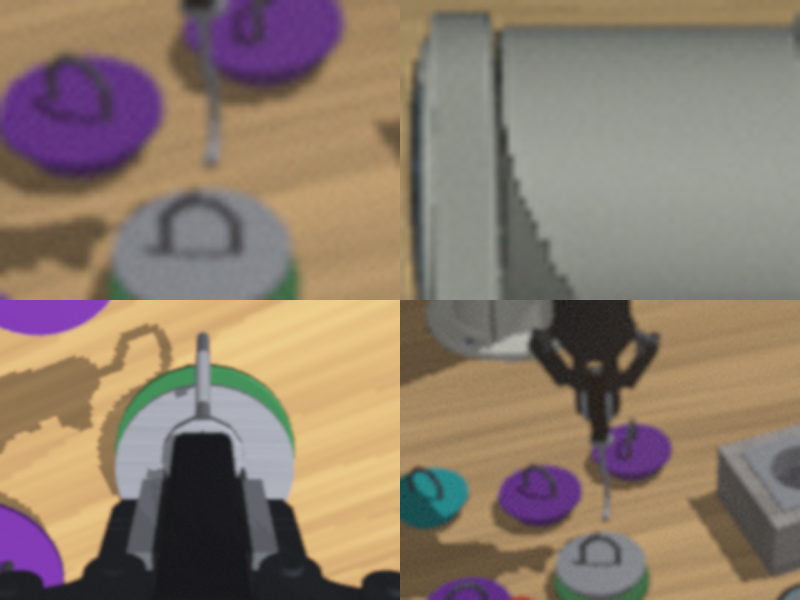

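Scene shows the hook end at (239,228) as predicted and the loop peak at (237,235); in the wrist view the rod is in line with the lid centre to ~1 mm. Advancing.

Emit:
send_rows --steps "1 -0.8 0.1 0 0;1 -0.8 0 0 0;1 -0.8 0 0 0;1 -0.8 0 0 0;1 -0.7 0 0 0;1 -0.7 0 0 0;1 -0.7 0 0 0;1 -0.7 0 0 0;1 0 0 0 0;1 0 0 0 0"

```text
t: 11.75
position: [0.5684, -0.0309, 0.1832]
eef_rot: [[-0.924, 0.383, -0.0], [0.383, 0.924, 0.0], [0.0, -0.0, -1.0]]
wrist_force: [-0.7, 0.5, -2.2]
finger_gap: 0.204
grasp_force: 59.5
```

```bash
python3 - <<'E'
from h import *
from bench import grab_frame,state
print(np.round(state()["wrist_force"],2),np.round(state()["moment"],3))
pickle.dump(grab_frame("scene"),open("scene6.pkl","wb"));snap("w6")
tiles([("scene6",207,206,60),("w6",160,150,240)],"pics/c6.png")
E
```

```text
[-0.74  0.51 -2.18] [-0.019  0.02  -0.018]
```

View pics/c6.png

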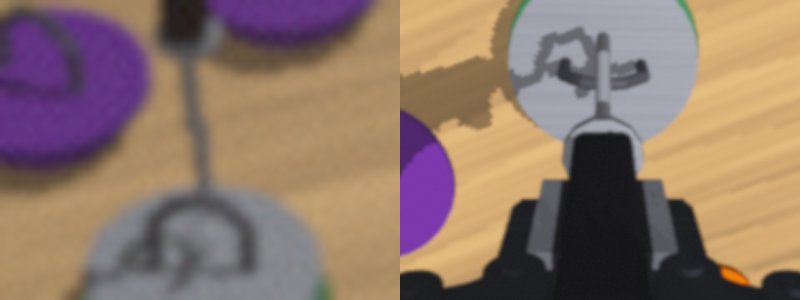

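The hook is inside the loop and centred (rod at 603, loop ends 562/645 in the crop). Lifting slowly.

Emit:
send_rows --steps "1 0 0 -0.4 0;1 0 0 -0.4 0;1 0 0 -0.3 0;1 0 0 -0.2 0;1 0 0 -0.2 0;1 0 0 -0.2 0;1 0 0 -0.2 0;1 0 0 -0.2 0;1 0 0 -0.2 0;1 0 0 -0.2 0"

```text
t: 13.1
position: [0.5685, -0.0309, 0.2083]
eef_rot: [[-0.924, 0.383, -0.0], [0.383, 0.924, 0.0], [0.0, -0.0, -1.0]]
wrist_force: [0.4, 0.3, -4.3]
finger_gap: 0.201
grasp_force: 59.5
```

Emit:
send_rows --steps "1 0 0 -0.3 0;1 0 0 -0.3 0;1 0 0 -0.4 0;1 0 0 -0.4 0;1 0 0 -0.5 0;1 0 0 -0.5 0;1 0 0 -0.4 0;1 0 0 -0.3 0;1 0 0 -0.2 0;1 0 0 0 0"

```text
t: 14.35
position: [0.5686, -0.0309, 0.2414]
eef_rot: [[-0.924, 0.383, 0.0], [0.383, 0.924, -0.0], [-0.0, 0.0, -1.0]]
wrist_force: [0.6, -0.7, -4.5]
finger_gap: 0.198
grasp_force: 59.5
```

```bash
python3 - <<'E'
from h import *
from bench import grab_frame,state
print(np.round(state()["wrist_force"],2),np.round(state()["moment"],3))
T=load("top");S=load("scene");A=load("w1");C=load("w4")
# burner mouth: dark ellipse fits
for n in("scene","top","w1","w3","w4"):
    f=load(n);P=proj(f,[.545,.215,.076]);g=cv2.GaussianBlur(cv2.cvtColor(f["image"],7),(3,3),0)
    x,y=[int(v) for v in P];r=60
    if not(0<x<560 and 0<y<420):continue
    # plate is light, mouth dark: threshold Otsu in local window, contour containing centre
    w=22 if n in("scene","top") else 48
    u0,v0=max(x-w,0),max(y-w,0);sub=g[v0:y+w,u0:x+w];_,m=cv2.threshold(sub,0,1,cv2.THRESH_BINARY_INV|cv2.THRESH_OTSU)
    cs,_=cv2.findContours(m,0,1);c=max(cs,key=lambda c:cv2.pointPolygonTest(c,(float(x-u0),float(y-v0)),True))
    el=cv2.fitEllipse(cv2.convexHull(c));e=(el[0][0]+u0,el[0][1]+v0);print(n,P,e,el[1],el[2],at(f,*e,.076))
E
```

```text
[ 0.56 -0.74 -4.51] [ 0.003 -0.012 -0.041]
scene [318.1135784  207.30847063] (319.1827983856201, 208.09545135498047) (17.43400001525879, 27.458864212036133) 91.54255676269531 [0.549127   0.21646198 0.076     ]
top [226.04977275 221.03446468] (225.0870532989502, 222.46209907531738) (28.70823860168457, 29.18560791015625) 39.34834289550781 [0.54121581 0.21762928 0.076     ]
w1 [468.51138481 151.62377168] (468.8058738708496, 149.96839141845703) (55.55377960205078, 64.34772491455078) 47.3995246887207 [0.54306603 0.21597591 0.076     ]
w4 [516.03971455 139.95168544] (519.6456146240234, 134.57314682006836) (80.11125183105469, 98.19160461425781) 47.25267028808594 [0.54161585 0.21909405 0.076     ]
```

```bash
python3 - <<'E'
from h import *
to([.550,.07,.312])
E
```

```text
shift cm [ 5.58  8.61 -7.06] heading 157.49 roll None q6 -1.235 t 14.35
```

Emit:
send_rows --steps "1 0.1 0.2 -0.2 0;1 0.3 0.5 -0.5 0;1 0.6 0.9 -0.8 0;1 0.8 1.2 -1 0;1 0.9 1.4 -1.1 0;1 0.9 1.4 -1.1 0;1 0.8 1.2 -1 0;1 0.6 0.9 -0.8 0;1 0.3 0.5 -0.4 0;1 0.1 0.2 -0.1 0"

```text
t: 15.6
position: [0.5509, 0.0675, 0.3114]
eef_rot: [[-0.924, 0.383, 0.0], [0.383, 0.924, -0.0], [-0.0, -0.0, -1.0]]
wrist_force: [-0.0, 0.1, -3.4]
finger_gap: 0.203
grasp_force: 59.3
```

```bash
cat > m.py <<'E'
from h import *
def mouth(f,z=.076,g=(.543,.217),w=70):
    P=proj(f,[*g,z]);a=cv2.GaussianBlur(cv2.cvtColor(f["image"],7),(3,3),0);x,y=[int(v) for v in P]
    u0,v0=max(x-w,0),max(y-w,0);sub=a[v0:y+w,u0:x+w];_,m=cv2.threshold(sub,0,1,cv2.THRESH_BINARY_INV|cv2.THRESH_OTSU)
    cs,_=cv2.findContours(m,0,1);c=max(cs,key=lambda c:cv2.pointPolygonTest(c,(float(x-u0),float(y-v0)),True))
    el=cv2.fitEllipse(cv2.convexHull(c));e=(el[0][0]+u0,el[0][1]+v0);print(P,e,el[1],el[2],at(f,*e,z));return e
E
python3 - <<'E'
from m import *
f=snap("w7")
for w in(40,50,60):e=mouth(f,w=w)
print(f["s"]["wrist_force"],f["s"]["position"])
C=load("w4");print(tri([(load("w1"),468.8,150.),(f,*e)]),tri([(C,519.6,134.6),(f,*e)]))
cv2.imwrite("pics/w7.png",f["image"][:,:,::-1])
E
```

```text
[413.32177159 104.8939875 ] (414.3475685119629, 102.48910522460938) (74.7349624633789, 84.19573211669922) 36.20227813720703 [0.54112887 0.21862021 0.076     ]
[413.32177159 104.8939875 ] (414.35987854003906, 102.5323257446289) (74.81922912597656, 84.31173706054688) 36.10219955444336 [0.54117441 0.21861996 0.076     ]
[413.32177159 104.8939875 ] (414.36389923095703, 102.47481918334961) (74.779052734375, 84.21260833740234) 36.248722076416016 [0.54112176 0.21863941 0.076     ]
[-0.02717508  0.13024593 -3.37371168] [0.55086208 0.06754868 0.31139884]
(array([0.54087823, 0.21557377, 0.08081545]), [0.0015780958682260536, 0.0015780958682260204]) (array([0.54081643, 0.21795246, 0.0780643 ]), [4.0987464594746076e-05, 4.0987464594748285e-05])
```

View pics/w7.png

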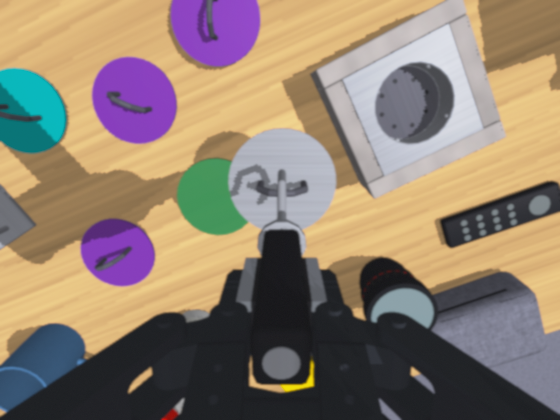

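Picture: the lid hangs level from the hook, disc centre (282,182); mouth at (414,102). Check where the lid hangs relative to the tool, then compute the carry.

```bash
python3 - <<'E'
from m import *
f=load("w7");p=f["s"]["position"]
print(proj(f,[p[0],p[1],p[2]-.034-.106+.0075-.06+.024]))
hsv=cv2.cvtColor(f["image"],cv2.COLOR_RGB2HSV);m=((hsv[...,1]<50)&(hsv[...,2]>110)).astype(np.uint8)
k=np.zeros_like(m);cv2.circle(k,(282,182),58,1,-1);k[215:]=0;m&=k
c=max(cv2.findContours(m,0,1)[0],key=cv2.contourArea).reshape(-1,2);c=c[c[:,1]<212]
print(cv2.fitEllipse(c.reshape(-1,1,2)))
to([.5415,.2175,.311])
E
```

```text
[280.49274195 182.54646515]
((281.98675537109375, 177.12698364257812), (96.60948181152344, 108.40804290771484), 89.38507080078125)
shift cm [ 6.6  13.5   0.03] heading 157.5 roll None q6 -1.059 t 15.65
```

Emit:
send_rows --steps "1 0.1 0.3 0 0;1 0.4 0.8 0 0;1 0.7 1.5 0 0;1 1 2 0 0;1 1.1 2.2 0 0;1 1.1 2.2 0 0;1 1 2 0 0;1 0.7 1.5 0 0;1 0.4 0.8 0 0;1 0.1 0.2 0 0"

```text
t: 16.9
position: [0.5415, 0.2177, 0.3112]
eef_rot: [[-0.924, 0.382, -0.0], [0.382, 0.924, -0.0], [0.0, -0.0, -1.0]]
wrist_force: [0.1, -0.0, -4.3]
finger_gap: 0.2
grasp_force: 59.4
```

Emit:
send_rows --steps "1 0 0 0.2 0;1 0 0 0.4 0;1 0 0 0.5 0;1 0 0 0.5 0;1 0 0 0.4 0;1 0 0 0.2 0;1 0 0 0 0;1 0 0 0 0;1 0 0 0 0;1 0 0 0 0"

```text
t: 18.15
position: [0.5416, 0.2173, 0.2894]
eef_rot: [[-0.924, 0.383, 0.0], [0.383, 0.924, 0.0], [-0.0, 0.0, -1.0]]
wrist_force: [0.4, 0.1, -3.6]
finger_gap: 0.197
grasp_force: 59.4
```

```bash
python3 - <<'E'
from m import *
from bench import grab_frame
for n in("scene","top"):pickle.dump(grab_frame(n),open(n+"8.pkl","wb"))
f=snap("w8");p=f["s"]["position"];print(p,f["s"]["wrist_force"])
S=load("scene8");q=[p[0],p[1],p[2]-.034-.106+.0075-.06]
print("lid z",q[2],proj(S,q),proj(S,[.5415,.2175,.076]))
tiles([("scene8",267,150,100),("w8",160,80,240)],"pics/c8.png");to([.5415,.2175,.2])
E
```

```text
[0.54157286 0.2173391  0.28935022] [ 0.29299985  0.44098617 -4.76692698]
lid z 0.0968502180498213 [318.84620125 200.59558744] [318.44339158 206.36139197]
shift cm [0.01 0.01 8.93] heading 157.5 roll None q6 -0.799 t 18.3
```

View pics/c8.png

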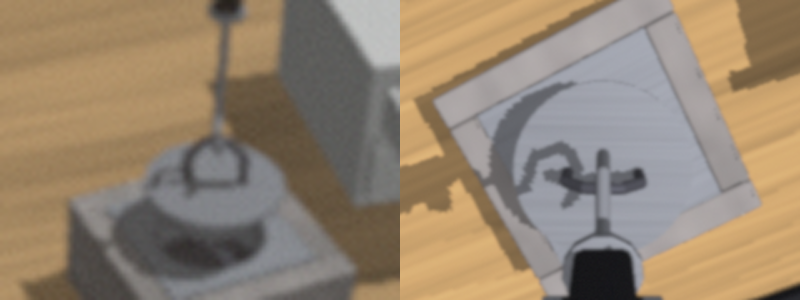

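```bash
python3 - <<'E'
from m import *
f=load("w8");p=f["s"]["position"];z=p[2]-.034-.106+.0075-.06
c=lambda q:(q-[160,80])/.6+[400,0]
t=np.radians(np.arange(0,360,45));R=np.array(f["s"]["eef_rot"])
for dx in(0,.004):
    q=np.array([*p[:2],z+.024])+R[:,0]*dx
    print("flange front/left/right",[c(proj(f,q+.048*v)).round(1) for v in(R[:,0],-R[:,1],R[:,1])])
print("mouth",c(proj(f,[.5415,.2175,.076])))
# block corners in w1-frame & w8
for n in("w7","w8"):
    g=load(n)
    pass
B=[(435,100),(757,205)]
P=[at(f,160+(u-400)*.6,80+v*.6,.075) for u,v in B];print(P,np.mean(P,0),np.linalg.norm(P[0]-P[1]))
g=load("w7");Q=[at(g,u,v,.075) for u,v in((316,73),(503,135),(373,196),(463,0))];print(Q[0],Q[1],(Q[0]+Q[1])/2,np.linalg.norm(Q[0]-Q[1]))
E
```

```text
flange front/left/right [array([600.6,  79.8]), array([511.3, 171.1]), array([690.2, 170.8])]
flange front/left/right [array([600.6,  71.8]), array([510.9, 163.8]), array([690.6, 163.5])]
mouth [601.04244916 152.99887864]
[array([0.47433558, 0.13879018, 0.075     ]), array([0.60981231, 0.29484805, 0.075     ])] [0.54207394 0.21681911 0.075     ] 0.20665914577849404
[0.47657887 0.13657598 0.075     ] [0.60839962 0.29536168 0.075     ] [0.54248924 0.21596883 0.075     ] 0.20637249841017893
```

Lid is centred over the mouth to about 1 mm (flange front edge at v≈80, predicted 79.8; block centre (.542,.2165)). Lowering.

Emit:
send_rows --steps "1 0 0 0.3 0;1 0 0 0.4 0;1 0 0 0.4 0;1 0 0 0.3 0;1 0 0 0.3 0;1 0 0 0.3 0;1 0 0 0.3 0;1 0 0 0.3 0;1 0 0 0.3 0;1 0 0 0.3 0"

```text
t: 19.55
position: [0.5417, 0.2173, 0.2573]
eef_rot: [[-0.924, 0.383, 0.0], [0.383, 0.924, 0.0], [-0.0, 0.0, -1.0]]
wrist_force: [0.6, 0.1, -1.5]
finger_gap: 0.202
grasp_force: 59.6
```

Emit:
send_rows --steps "1 0 0 0.3 0;1 0 0 0.3 0;1 0 0 0.2 0;1 0 0 0.2 0;1 0 0 0.2 0;1 0 0 0 0;1 0 0 0 0;1 0 0 0 0;1 0 0 0 0;1 0 0 0 0"

```text
t: 20.8
position: [0.5416, 0.2173, 0.2453]
eef_rot: [[-0.924, 0.383, 0.0], [0.383, 0.924, 0.0], [-0.0, 0.0, -1.0]]
wrist_force: [0.1, 0.4, -2.1]
finger_gap: 0.205
grasp_force: 59.6
```

```bash
python3 - <<'E'
from m import *
from bench import grab_frame
pickle.dump(grab_frame("scene"),open("scene9.pkl","wb"))
f=snap("w9");p=f["s"]["position"];print(p,np.round(f["s"]["wrist_force"],2),np.round(f["s"]["moment"],3))
tiles([("scene9",267,150,100),("w9",160,80,240)],"pics/c9.png")
E
```

```text
[0.54157502 0.21730181 0.24532837] [-0.44  0.31 -0.93] [ 0.023  0.017 -0.022]
```

View pics/c9.png

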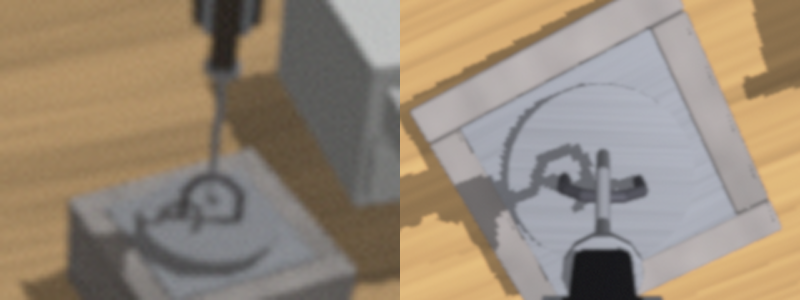

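The lid sits level in the mouth, a little proud, and the hook is free inside the loop. I have now viewed 11 pictures, one over the limit of 10, so I'll work from force and position readings only. Pressing.

Emit:
send_rows --steps "1 0 0 0.3 0;1 0 0 0.3 0;1 0 0 0.2 0;1 0 0 0.2 0;1 0 0 0.1 0;1 0 0 0.1 0;1 0 0 0.1 0;1 0 0 0 0;1 0 0 0 0;1 0 0 0 0"

```text
t: 22.15
position: [0.5416, 0.2173, 0.2323]
eef_rot: [[-0.924, 0.383, 0.0], [0.383, 0.924, 0.0], [-0.0, 0.0, -1.0]]
wrist_force: [0.8, 0.1, -1.2]
finger_gap: 0.204
grasp_force: 59.6
```

Emit:
send_rows --steps "1 0 0 0.1 0;1 0 0 0 0;1 0 0 0.1 0;1 0 0 0 0;1 0 0 0.1 0;1 0 0 0 0;1 0 0 0.1 0;1 0 0 0 0;1 0 0 0 0;1 0 0 0 0"

```text
t: 23.4
position: [0.5417, 0.2175, 0.2283]
eef_rot: [[-0.924, 0.383, 0.0], [0.383, 0.924, 0.0], [-0.0, 0.0, -1.0]]
wrist_force: [0.5, 3.0, 1.5]
finger_gap: 0.202
grasp_force: 60.1
```

Emit:
send_rows --steps "1 0 0 0.1 0;1 0 0 0 0;1 0 0 0.1 0;1 0 0 0 0;1 0 0 0.1 0;1 0 0 0 0;1 0 0 0 0;1 0 0 0 0;1 0 0 0 0;1 0 0 0 0"

```text
t: 24.65
position: [0.5415, 0.2173, 0.2252]
eef_rot: [[-0.924, 0.383, -0.0], [0.383, 0.924, -0.0], [0.0, -0.0, -1.0]]
wrist_force: [0.5, -0.5, -1.3]
finger_gap: 0.199
grasp_force: 59.8
```

Emit:
send_rows --steps "1 0 0 0.1 0;1 0 0 0 0;1 0 0 0.1 0;1 0 0 0 0;1 0 0 0 0;1 0 0 0 0;1 0 0 0 0;1 0 0 0 0;1 0 0 0 0;1 0 0 0 0"

```text
t: 25.9
position: [0.5416, 0.2173, 0.2233]
eef_rot: [[-0.924, 0.383, -0.0], [0.383, 0.924, -0.0], [-0.0, -0.0, -1.0]]
wrist_force: [0.0, -1.4, -0.8]
finger_gap: 0.201
grasp_force: 59.6
```

```bash
python3 - <<'E'
from m import *
a=load("w9");b=snap("w10");print(b["s"]["position"],np.round(b["s"]["wrist_force"],2),np.round(b["s"]["moment"],3))
# height of lid: size of flange vs plate -- handle grip slip check: handle-top disc and rod in wrist view should be fixed in image
reg=(slice(300,400),slice(240,325))
d=cv2.absdiff(a["image"],b["image"]);print("handle diff",d[reg].mean(), "rod/hook",d[165:250,250:315].mean())
g=[cv2.cvtColor(x["image"],7) for x in(load("w7"),a,b)]
print([cv2.phaseCorrelate(np.float32(g[0][reg]),np.float32(x[reg]),cv2.createHanningWindow((85,100),cv2.CV_32F)) for x in g[1:]])
E
```

```text
[0.54156768 0.21731028 0.22326627] [ 0.02 -1.36 -0.77] [-0.021 -0.017  0.001]
handle diff 5.041529411764706 rod/hook 14.220452488687783
[((0.03909269565101425, -0.08284947890355454), 0.7462576741112603), ((-0.2456141424324727, -0.06618588645999068), 0.6505395690070258)]
```

```bash
python3 - <<'E'
from m import *
from bench import grab_frame
pickle.dump(grab_frame("scene"),open("scene10.pkl","wb"))
a,b=[cv2.cvtColor(load(n)["image"],7)for n in("scene9","scene10")]
for g in(a,b):print(g[198:226,308:326:3].mean(1).round().astype(int))
for z in(.056+.029,.056+.02):print(proj(load("scene9"),[.5416+.048*.94,.2173-.048*.33,z]))
# wrist frames: flange diameter from edges -> print rows through lid centre
E
```

```text
[120 117 111 108 108 103  97 107 120 127 131 132 132 129 126 118 109  95
  85  87 100 122 130 130 126 126 127 131]
[105 112 117 119 114 111 111 110 104  99 110 124 130 131 133 131 131 125
 121 115 116 126 132 130 126 125 128 130]
[319.78350064 215.14448635]
[319.58166332 217.65039446]
```

Numbers show the flange shadow almost vanished and the loop moved down ~3 px (~9 mm): the clips have drawn the lid home. Now bear down in small steps.

Emit:
send_rows --steps "1 0 0 0.05 0;1 0 0 0 0;1 0 0 0.05 0;1 0 0 0 0;1 0 0 0 0;1 0 0 0 0;1 0 0 0 0;1 0 0 0 0;1 0 0 0 0;1 0 0 0 0"

```text
t: 27.25
position: [0.5417, 0.2174, 0.2225]
eef_rot: [[-0.924, 0.383, 0.0], [0.383, 0.924, 0.0], [-0.0, 0.0, -1.0]]
wrist_force: [-0.3, -0.5, 5.1]
finger_gap: 0.201
grasp_force: 60.6
```

Emit:
send_rows --steps "1 0 0 0.05 0;1 0 0 0 0;1 0 0 0 0;1 0 0 0 0;1 0 0 0 0;1 0 0 0 0;1 0 0 0 0;1 0 0 0 0;1 0 0 0 0;1 0 0 0 0"

```text
t: 28.5
position: [0.5418, 0.2174, 0.2224]
eef_rot: [[-0.924, 0.383, 0.001], [0.383, 0.924, 0.0], [-0.001, 0.001, -1.0]]
wrist_force: [-2.2, -1.4, 9.1]
finger_gap: 0.205
grasp_force: 61.2
```

Emit:
send_rows --steps "1 0 0 0.02 0;1 0 0 0 0;1 0 0 0 0;1 0 0 0 0;1 0 0 0 0;1 0 0 0 0;1 0 0 0 0;1 0 0 0 0;1 0 0 0 0;1 0 0 0 0"

```text
t: 29.75
position: [0.5419, 0.2174, 0.2224]
eef_rot: [[-0.924, 0.383, 0.001], [0.383, 0.924, 0.0], [-0.001, 0.001, -1.0]]
wrist_force: [-1.3, -1.3, 8.9]
finger_gap: 0.207
grasp_force: 61.2
```

```bash
python3 - <<'E'
from m import *
from bench import grab_frame
pickle.dump(grab_frame("scene"),open("scene11.pkl","wb"))
b=cv2.cvtColor(load("scene11")["image"],7);print(b[198:226,308:326:3].mean(1).round().astype(int))
s=snap("w11")["s"];print(np.round(s["wrist_force"],2),s["position"],s["t"])
E
```

```text
[104 112 117 119 114 111 112 113 105 100 110 123 128 132 133 132 130 126
 121 116 115 125 131 129 126 125 127 130]
[-1.54 -0.07  9.53] [0.54188867 0.21740947 0.22233145] 29.8
```

Force steps gave stiff contact (0.5 mm commanded, 0.1 mm moved, ~10.5 N net): the lid is fully home. Withdrawing the hook.

Emit:
send_rows --steps "1 0 0 -0.1 0;1 0 0 -0.4 0;1 0 0 -0.4 0;1 0 0 0 0;1 0.5 0 0 0;1 0.8 0 0 0;1 1 0 0 0;1 1.2 0 0 0;1 1.5 0 0 0;1 1.5 0 0 0"

```text
t: 31.1
position: [0.4804, 0.2426, 0.2306]
eef_rot: [[-0.924, 0.383, -0.0], [0.383, 0.924, 0.0], [0.0, 0.0, -1.0]]
wrist_force: [0.5, 0.2, -1.4]
finger_gap: 0.201
grasp_force: 59.6
```

```bash
python3 - <<'E'
from m import *
from bench import grab_frame
pickle.dump(grab_frame("scene"),open("scene12.pkl","wb"))
b=cv2.cvtColor(load("scene12")["image"],7);print(b[198:226,308:326:3].mean(1).round().astype(int))
s=snap("w12")["s"];print(np.round(s["wrist_force"],2),s["position"],s["t"])
h=np.radians(9.5);u=np.array([np.cos(h),np.sin(h),0])
t=np.array([.466,-.3235,.27])-.1*u;print(t);to(t,189.6)
E
```

```text
[108 114 120 122 123 122 124 121 111 106 116 128 132 132 132 132 130 125
 122 116 116 126 131 128 125 126 127 130]
[-1.68  0.73 -1.59] [0.47878386 0.24300729 0.23050337] 31.15
[ 0.36737144 -0.34000476  0.27      ]
shift cm [-11.85 -58.16  -3.93] heading 157.56 roll -0.5592290516377971 q6 -0.714 t 31.2
```

Emit:
send_rows --steps "1 0 0 -4 0;1 -1.2 -5.9 0 0;1 -1.2 -5.9 0 0;1 -1.2 -5.9 0 0;1 -1.2 -5.9 0 0;1 -1.2 -5.9 0 0;1 -1.2 -5.9 0 0;1 -1.2 -5.9 0 0;1 -1.2 -5.9 0 0;1 -1.2 -5.9 0 0"

```text
t: 32.45
position: [0.3775, -0.2919, 0.271]
eef_rot: [[-0.924, 0.383, 0.001], [0.383, 0.924, -0.001], [-0.001, -0.0, -1.0]]
wrist_force: [0.6, 0.2, -1.4]
finger_gap: 0.203
grasp_force: 59.9
```

Emit:
send_rows --steps "1 -1.1 -5.1 0 0;1 0 0 0 -0.14;1 0 0 0 -0.14;1 0 0 0 -0.14;1 0 0 0 -0.139;1 0 0 0 0;1 0 0 0 0;1 0 0 0 0;1 0 0 0 0;1 0 0 0 0"

```text
t: 33.7
position: [0.3687, -0.341, 0.2705]
eef_rot: [[-0.986, -0.165, -0.0], [-0.165, 0.986, 0.0], [0.0, 0.0, -1.0]]
wrist_force: [0.5, 0.7, -2.0]
finger_gap: 0.207
grasp_force: 60.2
```

```bash
python3 - <<'E'
from m import *
h=np.radians(9.5);u=np.array([np.cos(h),np.sin(h),0])
t=np.array([.466,-.3235,.174])-.08*u;print(t);to(t,189.56)
f=snap("w13");g=load("w7");reg=(slice(300,400),slice(240,325));w=cv2.createHanningWindow((85,100),cv2.CV_32F)
print(cv2.phaseCorrelate(*[np.float32(cv2.cvtColor(x["image"],7)[reg]) for x in(g,f)],w))
E
```

```text
[ 0.38709715 -0.33670381  0.174     ]
shift cm [-1.89  0.12  9.65] heading -170.5 roll -0.0010277163334717551 q6 -2.486 t 33.7
((-0.08695898586739759, 0.08477296553345326), 0.900077145046658)
```

Emit:
send_rows --steps "1 -0.9 0.1 2.5 0;1 -1 0 2.5 0;1 0 0 2.5 0;1 0 0 2.2 0;1 0 0 0 0;1 0 0 0 0;1 0 0 0 0;1 0 0 0 0;1 0 0 0 0;1 0 0 0 0"

```text
t: 35.0
position: [0.3873, -0.337, 0.1737]
eef_rot: [[-0.986, -0.165, 0.0], [-0.165, 0.986, -0.0], [-0.0, -0.0, -1.0]]
wrist_force: [-0.4, -0.7, -1.6]
finger_gap: 0.202
grasp_force: 60.1
```

```bash
python3 - <<'E'
from m import *
to([.466,-.3235,.174],189.56)
E
```

```text
shift cm [-7.99  0.03 -0.02] heading -170.48 roll -0.0006719798443224624 q6 -2.456 t 35.0
```

Emit:
send_rows --steps "1 -1 0 0 0;1 -1 0 0 0;1 -1 0 0 0;1 -1 0 0 0;1 -1 0 0 0;1 -0.8 0 0 0;1 -0.8 0 0 0;1 -0.7 0 0 0;1 -0.7 0 0 0;1 0 0 0 0"

```text
t: 36.25
position: [0.4666, -0.3236, 0.1736]
eef_rot: [[-0.986, -0.166, 0.0], [-0.166, 0.986, -0.0], [-0.0, -0.0, -1.0]]
wrist_force: [0.0, 0.3, -1.7]
finger_gap: 0.201
grasp_force: 60.1
```

Emit:
send_rows --steps "1 0 0 0.3 0;1 0 0 0.3 0;1 0 0 0.3 0;1 0 0 0.2 0;1 0 0 0.2 0;1 0 0 0.1 0;1 0 0 0 0;1 0 0 0 0;1 0 0 0 0;1 0 0 0 0"

```text
t: 37.5
position: [0.4661, -0.3237, 0.1596]
eef_rot: [[-0.986, -0.165, 0.0], [-0.165, 0.986, -0.0], [-0.0, -0.0, -1.0]]
wrist_force: [0.1, -0.8, -1.2]
finger_gap: 0.203
grasp_force: 60.1
```

Emit:
send_rows --steps "1 0 0 0.05 0;1 0 0 0.05 0;1 0 0 0 0;1 0 0 0 0;1 0 0 0 0;1 0 0 0 0;1 0 0 0 0;1 0 0 0 0;1 0 0 0 0;1 0 0 0 0"

```text
t: 38.75
position: [0.4662, -0.3237, 0.159]
eef_rot: [[-0.986, -0.165, 0.0], [-0.165, 0.986, -0.0], [-0.0, -0.0, -1.0]]
wrist_force: [-1.2, 2.0, 6.1]
finger_gap: 0.206
grasp_force: 61.1
```

Seated: contact at the same height (0.159) as at the grasp. Releasing and rising.

Emit:
send_rows --steps "1 0 0 -0.05 0;1 0 0 0 0;0.4 0 0 0 0;0 0 0 0 0;-0.5 0 0 0 0;-1 0 0 0 0;-1 0 0 0 0;-1 0 0 -1 0;-1 0 0 -2 0;-1 0 0 -3 0"

```text
t: 40.0
position: [0.4658, -0.3234, 0.2197]
eef_rot: [[-0.986, -0.165, -0.001], [-0.165, 0.986, 0.001], [0.001, 0.001, -1.0]]
wrist_force: [0.6, 0.2, 0.4]
finger_gap: 1.001
grasp_force: 0.0
```

Emit:
send_rows --steps "-1 0 0 -3 0;-1 0 0 -1.2 0;-1 0 0 0 0;-1 0 0 0 0;-1 0 0 0 0;-1 0 0 0 0;-1 0 0 0 0;-1 0 0 0 0;-1 0 0 0 0;-1 0 0 0 0"

```text
t: 41.25
position: [0.4661, -0.3237, 0.2611]
eef_rot: [[-0.986, -0.165, 0.0], [-0.165, 0.986, -0.0], [-0.0, -0.0, -1.0]]
wrist_force: [-0.2, -0.3, -0.3]
finger_gap: 0.999
grasp_force: 0.0
```

```bash
python3 - <<'E'
from m import *
from bench import grab_frame
f=snap("w14");g=load("w3");print(f["s"]["position"],f["s"]["finger_gap"],np.round(f["s"]["wrist_force"],2))
# disc template from w3 near (282,236)
t=g["image"][222:250,266:298];r=cv2.matchTemplate(f["image"][180:290,220:345],t,cv2.TM_CCOEFF_NORMED);_,mx,_,l=cv2.minMaxLoc(r)
print("disc",mx,l[0]+220+16,l[1]+180+14,"expected",proj(f,[.4657,-.3234,.215]))
pickle.dump(grab_frame("scene"),open("scene14.pkl","wb"));pickle.dump(grab_frame("top"),open("top14.pkl","wb"))
S,S0=load("scene14")["image"],load("scene")["image"]
print("holder diff",cv2.absdiff(S[180:280,70:160],S0[180:280,70:160]).mean(),"noise ref",cv2.absdiff(S[330:400,60:200],S0[330:400,60:200]).mean())
for n,P in(("lens",(322,277)),("cap",(258,302)),("fuel",(209,292)),("mug",(120,307)),("remote",(376,263)),("drawer",(400,185)),("handle",(111,208))):
    u,v=P;w=cv2.createHanningWindow((50,44),cv2.CV_32F);q=[np.float32(cv2.cvtColor(i,7)[v-22:v+22,u-25:u+25]) for i in(S0,S)];print(n,np.round(cv2.phaseCorrelate(*q,w)[0],2))
b=cv2.cvtColor(S,7);print(b[198:226,308:326:3].mean(1).round().astype(int))
E
```

```text
[ 0.46614619 -0.32366711  0.26110825] 0.9991210943593662 [-0.22 -0.28 -0.31]
disc 0.9738393425941467 281 233 expected [281.41629681 233.18333143]
holder diff 10.754740740740742 noise ref 1.6642857142857144
lens [0.19 0.54]
cap [-0.04  0.6 ]
fuel [-0.14  0.49]
mug [0.06 0.52]
remote [0.01 0.31]
drawer [0.11 0.62]
handle [-0.31  0.27]
[106 113 118 120 122 122 123 119 111 105 115 127 129 129 129 128 127 124
 119 114 114 122 128 127 124 123 125 127]
```

The lifter is back on its seat (disc at (281,233), as expected), the bystanders are unmoved and the lid is home. Handing in.

```bash
python3 -c "
from bench import *
print(job_done())"
```

```text
the job is handed in; nothing more can be done
None
```

The job is handed in at about 41 s of the 72 s: the lid is seated fully home in the burner's mouth, pressed with about 10.5 N, and the lifter is back in its holder with the other objects unmoved; I have no verdict back, and I viewed 11 pictures, one over the limit of 10.

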